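# Close up the reed-seasoning stack on the turntable

### The arm

A 6-joint arm with a two-finger parallel gripper is mounted at the origin on the work surface. World frame = base frame: x ahead of the robot, y to its left, z up, the work surface at z = 0. Lengths are in m, angles in rad, forces in N, time in s.
With the tool pointing down it reaches from about 0.325 to 1 m from the base axis. Payload 5.1 kg.
Tool frame: the origin (TCP) lies at the very end of the fingers, on their centre line; the grasp point (between the pads) lies 19 mm behind it; x points along the fingers, y is the direction in which the jaws open and shut, and the axes are right-handed (so a half turn about x gives the same grasp; the last joint's range is limited). The gripper opens to 85 mm and grips with 20 to 120 N. Pads are 22 mm wide; open, the fingers measure 114 mm over their backs; the gripper's body (76 mm by 85 mm) begins 54 mm behind the grasp point. The pads swing forward as they close: fully open they stand 13 mm farther back than shut.
Start: joints at [1.083, 0.124, 1.65, -0, 1.367, -0.083], TCP at [0.256, 0.597, 0.196] pointing down, gripper open.
Joint ranges: [-2.61, 2.61], [-1.02, 2.33], [0.03, 2.71], [-1.35, 4.49], [0.32, 2.68], [-2.91, 2.91]. Speed limits (rad/s): [2.57, 2.57, 3.14, 3.14, 3.14, 3.14].

### API

Orientations are given as a rotation vector (axis times angle).
In Python, from workcell import bot gives the robot as it stands.
- The arm moves only by the tool arm_command, never from a script. Its argument "rows" is a list of rows, each a list of 3 entries, a list of its own where there are three numbers: the turn, a rotation vector about the tool's x, y, z in rad, then the shift along the tool's x, y, z in mm, then the closure, from 0 (fully open) to 1 (shut). A call has 1 to 5 rows; each row shifts and turns the commanded pose from where the row before left it, along the tool's axes as they then stand; what a row does not reach is not made up. A row lasts 1/10 s, in which the tool goes at most 50 mm and 8.59 degrees, less where a joint would pass 70% of its speed; a pose out of reach is approached as far as the arm can. A call is refused whole if a number of a shift passes 50 or a number of a turn 0.15, either way. A call with a gripper value outside its range is refused whole. The fingers move at their own pace and stop on an object; "newtons" is the grip in N (left out, the last holds). Time passes only in rows, so rows that do not move let the fingers close. It gives the time, the measured TCP pose, the force and the opening at its end, in the units of the state.
- bot.observe(): the state, without advancing time (a new reading comes with each control period).
- bot.camera(name): name is "scene" or "top"; returns (picture, depth): 480x640x3 uint8, red, green, blue; 480x640 float32, m along the optical axis (not along the pixel's ray), 0 where there is no reading.
- bot.camera_params(name): a dict with "mtx" (3x3 intrinsics, pixels), "cam_to_world" (4x4, takes a point from camera to world coordinates). Camera axes: x right, y up, looking along -z (the intrinsics and any distortion apply to the point x, -y, -z); pixel columns grow to the right and rows downward; lengths in m; the calibration is good to about 2 mm. A picture is of the moment at which its call begins. camera_params takes no time and is no camera call.
- bot.job_done(): hands the job in, once; it reports no verdict.
Trained networks look in the newest picture that a camera, given by its name, has taken for a name from the list of things; names that differ only in an ending like _2 or _b are one class to them, and where a whole thing is asked for, a point or a joint stands for the part that bears it (a point fixed in the world has none). Each returns a list of dicts, best first, with "conf" (0 to 1); they miss things now and then, are a little off and sometimes report something else, mostly with a low value. They report only what shows in the picture. A call takes as long as a camera call. They do not tell look-alikes from the thing itself.
- bot.spot_in(camera, thing): "xy" ([column, row] in pixels, amid what is visible of it).
The state is a dict: "clock": time; "joint_positions": joint angles; "dq": joint speeds; "joint_efforts": joint torques, N m; "tcp_pos": TCP position; "orientation": TCP orientation; "contact_force": force on the tool from outside, world axes, zero at the start; "torque": the same for the moment, N m; "gripper_width": opening from 0.0 (shut) to 1.0 (fully open).
Only numpy, scipy, OpenCV 4.12 (cv2) and the standard library are available. Lean on these libraries where they do the work, as an engineer would, in place of code of your own. Each camera call takes 0.05 s, during which the arm holds its last target. There are 200 camera calls.

### The job

Close up the reed stack for the night: set the loaded reed tray squarely on the tray that stands on the turntable, so that its four corner pins drop fully home in the sockets, and then put the cover board on top of it in the same way. Keep the loaded tray level and lower both pieces gently rather than dropping them; leave the finished stack closed down flush and standing still, and do not disturb the other things on the bench.

Things in the scene. Friction and masses are not known exactly. Their poses are not given: they have to be found in the camera images.
- platter (a joint): angle of the freely turning round brass turntable, 190 mm across, 38 mm high (rad, counter-clockwise from above; 0 = the bottom tray's long side along world x). No stop, no detent: it turns at a touch (about 0.01 N m). It turns a little by itself to suit tapered pins that enter off line.
- base_top (a point): centre of the open top of the bottom tray, level with its rim, 88 mm above the bench. Brown wood, same sizes, rib and sockets as the loose tray, screwed on the turntable and turning with it about this point. x = its long direction, z up. Holds three bare brass staples at one end, three reeds at the other, below the rim. What is stacked on it rests on the rim; turned half round is equally right.
- tray_grip (a point): loose reed tray, grasp point: middle of its dark carrying rib, 14 mm below the rib's top, 34 mm above the tray's underside. x = tray's long direction, z up. The rib runs along y across the middle: 14 mm thick (x), 110 long, from the floor board to 2 mm below the rim. Pinch it along x, reaching in from above. The tray is empty to its floor for 60 mm in x and 30 mm in y either way of here.
- tray_top (a point): centre of the loose tray's open top, level with its rim, 50 mm above its underside; axes as tray_grip. In each top corner, 75 mm along x and 45 mm along y from here, a block flush with the rim has a socket: a square mortise 15 x 15 mm, 14 mm deep (the bottom tray has the same). The cover rests on this rim; either way round is right.
- tray: the loose tray, 0.3 to 0.55 kg, brown wood, 180 (x) x 120 (y) x 50 mm, walls and floor 6 mm, with ten cane reeds fixed upright in it below the rim. Origin: centre of its underside. Four pins below at x +-75, y +-45 mm: 10 mm long, 12 mm across, the last 6 mm tapering to 6 mm. On the bench it stands on its pins, underside 10 mm up. Stacked, the underside lies on the rim below.
- cover_grip (a point): loose cover board, grasp point: middle of its dark bar handle, 12 mm below the handle's top, 34 mm above the board's underside. The handle runs along y on top of the board: 14 mm thick (x), 90 long, 36 high. Pinch it along x from above. x = the cover's long direction, z up.
- cover: the loose cover, 0.17 to 0.3 kg, brown wood board 180 (x) x 120 (y) x 10 mm with six small brass vents. Origin: centre of its underside; axes as cover_grip. Four pins below, exactly as on the tray; on the bench it stands on them, underside 10 mm up. Stacked, the underside lies on the rim of the loose tray.
- hone: bystander: grey slate hone on a dark wooden base, 170 x 64 x 28 mm, near the robot; origin at the centre of the underside, x along its length.
- cup: bystander: round dull pewter reed cup, 68 mm across, 70 mm high, with reeds in it; origin at the centre of the underside.
- spool: bystander: spool of yellow hemp, 58 mm across, 60 mm high, upright; origin at the centre of the underside.
- mandrel: bystander: polished steel mandrel with a dark wooden handle lying on the bench, 200 mm long, 24 mm high; origin on its underside where handle meets steel, x towards the steel tip.
- knife: bystander: reed knife lying flat, 190 mm long, 16 mm high; origin on its underside near the middle, x towards the blade.
- wax: bystander: round cake of beeswax, 68 mm across, 24 mm high; origin at the centre of the underside.
- chanter: bystander: black practice chanter with cream ferrules lying across the far side of the bench, 340 mm long, 36 mm high; origin on its underside at mid-length, x along its length.
Not all that is in view belongs to the job. What is shaped like the cover but turquoise is not meant.

How it is judged:
By the outcome, as a careful person would: the job done as asked, in the order asked, and still so for the second after the job is handed in, with the robot touching nothing.
It also fails if it takes over 70 s, if anything falls off the work surface, if the arm or the gripper's body presses on something with over 40 N, if the wrist force passes 120 N, or if a joint passes its speed limit or range.

## Working session

There is one attempt and no reset: what is moved stays moved. The work goes in short steps, Python scripts to look and compute and a tool call to move; the robot and the scene stay as the last step left them, time stands still between calls to the robot, and variables do not carry over. Pictures are saved under pics/ and viewed, about 8 in all and at most 12, crops included, and the job is handed in when it is done.

Besides the shell and the picture viewer there is one more tool, called after "Emit:" by a JSON object that holds its "fn" and its "kwargs", one argument or row to a line. arm_command: Moves the arm, as the interface text tells. Its arguments: {"type":"object","properties":{"rows":{"type":"array","items":{"type":"array"}},"newtons":{"type":"number"}},"required":["rows"]}

```bash
ls; mkdir -p pics
cat > h.py <<'E'
import numpy as np, cv2
from workcell import bot
def grab(n):
    im,d=bot.camera(n); return im,d
def cloud(n,d):
    p=bot.camera_params(n); K=np.array(p['mtx']); T=np.array(p['cam_to_world'])
    v,u=np.mgrid[:d.shape[0],:d.shape[1]]
    P=np.stack([(u-K[0,2])/K[0,0]*d,-(v-K[1,2])/K[1,1]*d,-d],-1)
    W=P@T[:3,:3].T+T[:3,3]; W[d==0]=np.nan
    return W
def save(f,im): cv2.imwrite(f,cv2.cvtColor(im,cv2.COLOR_RGB2BGR))
E
python3 - <<'E'
from h import *
for n in ('top','scene'):
    im,d=grab(n); save(f'pics/{n}0.png',im); W=cloud(n,d); np.save(f'{n}0.npy',W)
    p=bot.camera_params(n); print(n,p)
    for t in ['platter','base_top','tray','tray_grip','tray_top','cover','cover_grip','hone','cup','spool','mandrel','knife','wax','chanter']:
        for r in bot.spot_in(n,t)[:3]:
            x,y=map(int,map(round,r['xy'])); print(t,r['conf'],r['xy'],W[min(y,479),min(x,639)].round(3))
print(bot.observe())
E
```

```text
pics
top {'mtx': array([[577.78377685,   0.        , 318.90053803],
       [  0.        , 577.78377685, 239.06979033],
       [  0.        ,   0.        ,   1.        ]]), 'cam_to_world': array([[-0.01007297,  0.99453492, -0.10391746,  0.3839148 ],
       [-0.99989891, -0.00897502,  0.01102777, -0.05546504],
       [ 0.01003484,  0.10401804,  0.99452479,  1.59878657],
       [ 0.        ,  0.        ,  0.        ,  1.        ]])}
platter 0.9 [302.8, 218.9] [ 0.6   -0.03   0.058]
base_top 0.92 [306.4, 216.4] [ 0.603 -0.039  0.09 ]
base_top 0.2 [295.4, 303.3] [ 0.375 -0.006  0.023]
tray 0.62 [168.2, 270.9] [0.463 0.33  0.057]
tray 0.26 [406.8, 275.3] [ 0.447 -0.308  0.051]
tray_grip 0.69 [168.9, 273.3] [0.458 0.327 0.057]
tray_grip 0.47 [386.1, 334.6] [ 0.286 -0.253  0.012]
tray_top 0.85 [172.9, 270.6] [0.463 0.315 0.061]
cover 0.88 [405.7, 277.2] [ 0.441 -0.304  0.059]
cover 0.78 [497.1, 301.7] [ 0.372 -0.558  0.016]
cover_grip 0.94 [499.2, 303.6] [ 0.367 -0.557  0.034]
cover_grip 0.61 [407.2, 277.8] [ 0.439 -0.307  0.052]
hone 0.91 [295.1, 301.1] [ 0.38  -0.007  0.034]
cup 0.68 [204.
[... 2138 characters left out ...]
7.5, 327.3] [ 0.7   -0.249  0.061]
{'clock': 1.5, 'joint_positions': array([ 1.08338894e+00,  1.23812559e-01,  1.65030133e+00,  5.42457533e-05,
        1.36750003e+00, -8.26085070e-02]), 'dq': array([-0.00158679, -0.000833  ,  0.00256534, -0.000713  ,  0.00026891,
       -0.00228288]), 'joint_efforts': array([ 1.79721494e-03, -4.23581278e+01, -3.65747166e+01,  4.16978776e-05,
        5.40528472e-04,  9.88550170e-06]), 'tcp_pos': array([0.25600313, 0.59745064, 0.19581329]), 'orientation': array([ 0.31754194,  1.5474283 , -0.31755058]), 'contact_force': array([-0.92912636,  0.10493333, -0.17655739]), 'torque': array([-0.00625137, -0.03685273, -0.03541693]), 'gripper_width': 0.9990259219476414}
```

View pics/top0.png

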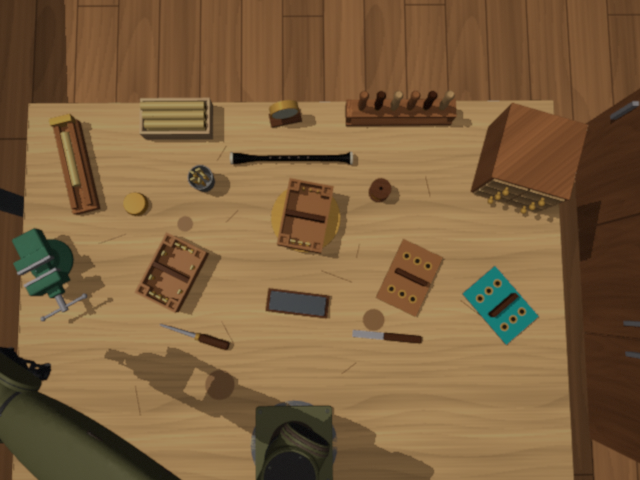

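Run:
```python
from h import *
W=np.load('top0.npy')
im=cv2.imread('pics/top0.png')
b=cv2.resize(im[235:325,365:545],None,fx=4,fy=4,interpolation=cv2.INTER_CUBIC)
c=cv2.resize(im[170:320,120:360],None,fx=3,fy=3,interpolation=cv2.INTER_CUBIC)[:230*2]
out=np.zeros((600,800,3),np.uint8); 
cv2.imwrite('pics/covers.png',b);
```

```text
(no output)
```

View pics/covers.png

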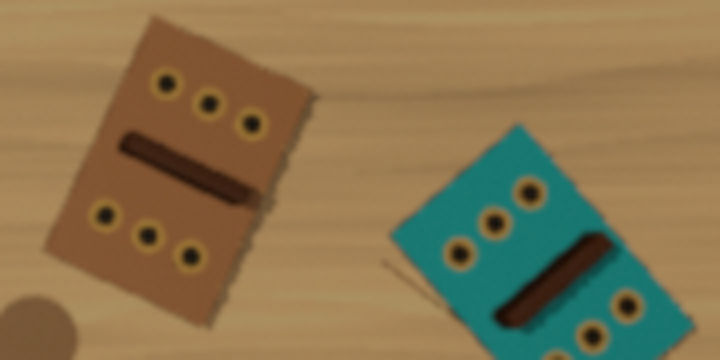

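The picture shows the loose tray at (172,271), the tray on the turntable at (305,216), the brown cover at (410,277) and a turquoise look-alike at (500,304). The brown one with six brass vents is the cover I want; the crop confirms the other is turquoise. Next I'll measure the poses.

```bash
cat >> h.py <<'E'
def rect(W,c,zr,r=0.125):
    m=(np.hypot(W[...,0]-c[0],W[...,1]-c[1])<r)&(W[...,2]>zr[0])&(W[...,2]<zr[1])
    l,n_=cv2.connectedComponents(0*m.astype(np.uint8)+m.astype(np.uint8))[::-1]
    P=W[m][:,:2]
    # robust: search angle; extents by 1/99 percentile
    best=None
    for a in np.radians(np.arange(0,180,0.5)):
        R=np.array([[np.cos(a),np.sin(a)],[-np.sin(a),np.cos(a)]])
        q=P@R.T; lo=np.percentile(q,0.7,axis=0); hi=np.percentile(q,99.3,axis=0)
        s=(hi-lo); 
        if s[0]>s[1] and (best is None or s.prod()<best[0]): best=(s.prod(),a,R.T@((lo+hi)/2),s)
    return len(P),np.degrees(best[1]),best[2].round(4),best[3].round(4),np.nanmedian(W[m][:,2]).round(4)
E
python3 - <<'E'
from h import *
for n in('top','scene'):
    W=np.load(n+'0.npy')
    print(n)
    print('tray',rect(W,(.462,.318),(.05,.07)))
    print('base',rect(W,(.603,-.037),(.078,.098)))
    print('cover',rect(W,(.442,-.306),(.012,.03)))
    print('handle',rect(W,(.442,-.306),(.045,.07)))
    print('rib tray',rect(W,(.462,.318),(.05,.07),.02))
    print('table',np.nanmedian(W[...,2][(abs(W[...,0]-.5)<.05)&(abs(W[...,1]-.15)<.04)]))
E
```

```text
top
tray (1142, np.float64(153.0), array([0.46  , 0.3246]), array([0.1785, 0.1212]), np.float64(0.0588))
base (1018, np.float64(169.0), array([ 0.6062, -0.0351]), array([0.18  , 0.1193]), np.float64(0.0867))
cover (2639, np.float64(153.5), array([ 0.4411, -0.317 ]), array([0.1777, 0.1185]), np.float64(0.02))
handle (188, np.float64(63.50000000000001), array([ 0.4415, -0.3169]), array([0.0877, 0.0144]), np.float64(0.0551))
rib tray (77, np.float64(63.50000000000001), array([0.4578, 0.3197]), array([0.0383, 0.0138]), np.float64(0.0577))
table 3.6687765690546215e-05
scene
tray (1010, np.float64(153.0), array([0.4657, 0.3229]), array([0.1838, 0.1213]), np.float64(0.0576))
base (1307, np.float64(169.0), array([ 0.6112, -0.0363]), array([0.1827, 0.1211]), np.float64(0.0863))
cover (2383, np.float64(153.5), array([ 0.4473, -0.3187]), array([0.1804, 0.1183]), np.float64(0.0197))
handle (232, np.float64(63.0), array([ 0.4479, -0.3192]), array([0.0878, 0.0174]), np.float64(0.0539))
rib tray (62, np.float64(60.5), array([0.4631, 0.3178]), array([0.037 , 0.0188]), np.float64(0.0572))
table 9.149253990869965e-05
```

```bash
cat >> h.py <<'E'
from scipy.spatial.transform import Rotation as Ro
def goto(p,yaw):
    """remaining turn (rotvec, tool axes) and shift mm in *target* tool frame; yaw= heading deg of tool y"""
    s=bot.observe(); R=Ro.from_rotvec(s['orientation']); a=np.radians(yaw)
    X=np.array([0,0,-1.]);Y=np.array([np.cos(a),np.sin(a),0]);T=Ro.from_matrix(np.stack([X,Y,np.cross(X,Y)],1))
    d=np.array(p)-s['tcp_pos']
    M=R.as_matrix(); print('yaw now',np.degrees(np.arctan2(M[1,1],M[0,1])).round(2),'tilt',M[2].round(4),'clock',s['clock'],'w',s['gripper_width'])
    print('tcp',s['tcp_pos'].round(4),'F',s['contact_force'].round(2),'q',s['joint_positions'].round(2))
    print('turn',(R.inv()*T).as_rotvec().round(4),'shift mm in target frame',(T.inv().apply(d)*1e3).round(1))
E
python3 - <<'E'
from h import *
goto((.463,.3238,.12),153); goto((.463,.3238,.12),-27)
E
```

```text
yaw now 66.81 tilt [-1.e+00 -0.e+00 -1.e-04] clock 1.5 w 0.9990259219476414
tcp [0.256  0.5975 0.1958] F [-0.93  0.1  -0.18] q [ 1.08  0.12  1.65  0.    1.37 -0.08]
turn [-1.5044e+00 -1.0000e-04 -0.0000e+00] shift mm in target frame [  75.8 -308.7 -149.8]
yaw now 66.81 tilt [-1.e+00 -0.e+00 -1.e-04] clock 1.5 w 0.9990259219476414
tcp [0.256  0.5975 0.1958] F [-0.93  0.1  -0.18] q [ 1.08  0.12  1.65  0.    1.37 -0.08]
turn [ 1.6372e+00 -0.0000e+00  1.0000e-04] shift mm in target frame [ 75.8 308.7 149.8]
```

Emit:
{"fn": "arm_command", "kwargs": {
  "rows": [
    [[0.149,0,0],[0,0,0],0],
    [[0.149,0,0],[0,0,0],0],
    [[0.149,0,0],[0,0,0],0],
    [[0.149,0,0],[0,0,0],0],
    [[0.149,0,0],[0,0,0],0]
  ],
  "newtons": 40
}}

```text
clock: 2.0
tcp_pos: [0.256, 0.5975, 0.1958]
orientation: [0.898, 1.377, -0.898]
contact_force: [-0.1, -0.5, 0.8]
gripper_width: 1.003
```

Emit:
{"fn": "arm_command", "kwargs": {
  "rows": [
    [[0.149,0,0],[0,0,0],0],
    [[0.149,0,0],[0,0,0],0],
    [[0.149,0,0],[0,0,0],0],
    [[0.149,0,0],[0,0,0],0],
    [[0.149,0,0],[0,0,0],0]
  ]
}}

```text
clock: 2.5
tcp_pos: [0.256, 0.5974, 0.1958]
orientation: [1.448, 1.035, -1.448]
contact_force: [0.1, 1.4, -0.5]
gripper_width: 0.996
```

Emit:
{"fn": "arm_command", "kwargs": {
  "rows": [
    [[0.147,0,0],[0,0,0],0],
    [[0,0,0],[0,30,15],0],
    [[0,0,0],[0,40,20],0],
    [[0,0,0],[0,40,20],0],
    [[0,0,0],[0,40,20],0]
  ]
}}

```text
clock: 3.0
tcp_pos: [0.3563, 0.4613, 0.196]
orientation: [1.547, 0.949, -1.546]
contact_force: [0.4, 0.1, 0.5]
gripper_width: 1.0
```

Emit:
{"fn": "arm_command", "kwargs": {
  "rows": [
    [[0,0,0],[10,40,20],0],
    [[0,0,0],[15,40,20],0],
    [[0,0,0],[15,40,20],0],
    [[0,0,0],[15,30,10],0],
    [[0,0,0],[20,9,5],0]
  ]
}}

```text
clock: 3.5
tcp_pos: [0.4659, 0.3216, 0.1214]
orientation: [1.552, 0.945, -1.547]
contact_force: [0.4, 0.9, -0.0]
gripper_width: 0.999
```

Run:
```python
from h import *
goto((.463,.3238,.025),-27)
im,d=grab('top');save('pics/a1.png',im);W=cloud('top',d)
a=cv2.resize(cv2.cvtColor(im,cv2.COLOR_RGB2BGR)[210:330,100:240],None,fx=4,fy=4)
im,d=grab('scene');b=cv2.resize(cv2.cvtColor(im,cv2.COLOR_RGB2BGR)[100:250,330:480],None,fx=3.2,fy=3.2)
cv2.imwrite('pics/a1.png',cv2.resize(np.hstack([a,b[:480]]),(800,370)))
goto((.463,.3238,.025),-27)
```

```text
yaw now -27.18 tilt [-1.      0.002  -0.0019] clock 3.5 w 0.999430471758706
tcp [0.4659 0.3216 0.1214] F [ 0.39  0.92 -0.03] q [ 0.51 -0.    1.91 -0.    1.23  0.98]
turn [-0.0031 -0.0019 -0.002 ] shift mm in target frame [96.4 -3.6 -0.6]
yaw now -27.16 tilt [-1.     -0.0031  0.005 ] clock 3.6 w 0.9994685798010671
tcp [0.4623 0.3211 0.1177] F [-0.75 -0.22 -0.02] q [ 0.51 -0.    1.92 -0.    1.23  0.99]
turn [-0.0027  0.005   0.0032] shift mm in target frame [92.7 -0.6 -2.7]
```

View pics/a1.png

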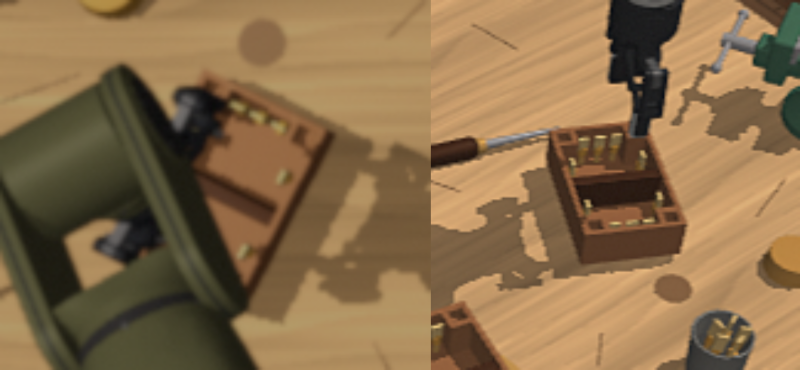

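Run:
```python
from h import *
im,d=grab('scene');W=cloud('scene',d)
m=(np.hypot(W[...,0]-.463,W[...,1]-.322)<.12)&(W[...,2]>.1)&(W[...,2]<.16)
P=W[m]; a=np.radians(-27); Y=np.array([np.cos(a),np.sin(a)]); Z=np.array([-np.sin(a),np.cos(a)])
q=P[:,:2]-[.4623,.3211]
for lo in np.arange(.1,.16,.01):
    k=(P[:,2]>=lo)&(P[:,2]<lo+.01)
    if k.sum()>3: print(lo.round(2),k.sum(),'y',np.percentile(q[k]@Y,[2,50,98]).round(3),'z',np.percentile(q[k]@Z,[2,50,98]).round(3))
for n in('top','scene'):
    p=bot.camera_params(n);T=np.linalg.inv(p['cam_to_world'])
    for w in [(.4623,.3211,.118),(.463,.3238,.06)]:
        c=T@np.r_[w,1]; print(n,p['mtx'][0,0]*c[0]/-c[2]+p['mtx'][0,2],p['mtx'][1,2]+p['mtx'][1,1]*c[1]/c[2])
```

```text
top 165.45213803382669 270.15707251578567
top 169.98659363075848 271.0062874329086
scene 406.8967308851212 155.81431504542684
scene 404.9873671960118 170.54802282908636
```

Emit:
{"fn": "arm_command", "kwargs": {
  "rows": [
    [[0,0,0],[0,0,-2],0.4],
    [[0,0,0],[0,0,0],0.4],
    [[0,0,0],[10,0,0],0.4],
    [[0,0,0],[20,0,0],0.4],
    [[0,0,0],[20,0,0],0.4]
  ]
}}

```text
clock: 4.15
tcp_pos: [0.4643, 0.3263, 0.0708]
orientation: [1.548, 0.949, -1.544]
contact_force: [0.8, 0.1, -1.2]
gripper_width: 0.599
```

Emit:
{"fn": "arm_command", "kwargs": {
  "rows": [
    [[0,0,0],[10,0,0],0.4],
    [[0,0,0],[0,0,0],0.4],
    [[0,0,0],[0,0,0],0.4]
  ]
}}

```text
clock: 4.45
tcp_pos: [0.4644, 0.3257, 0.0612]
orientation: [1.547, 0.949, -1.546]
contact_force: [0.2, -0.1, 0.9]
gripper_width: 0.601
```

Run:
```python
from h import *
goto((.463,.3238,.025),-27)
im,d=grab('scene');W=cloud('scene',d)
b=cv2.resize(cv2.cvtColor(im,cv2.COLOR_RGB2BGR)[120:240,340:480],None,fx=5,fy=5,interpolation=cv2.INTER_CUBIC); cv2.imwrite('pics/a2.png',b)
```

```text
yaw now -26.96 tilt [-1.e+00  3.e-04 -4.e-04] clock 4.45 w 0.6010366883047883
tcp [0.4644 0.3257 0.0612] F [ 0.2  -0.08  0.89] q [0.52 0.07 1.95 0.   1.12 0.99]
turn [ 0.0006 -0.0004 -0.0003] shift mm in target frame [36.2 -0.4  2.3]
```

View pics/a2.png

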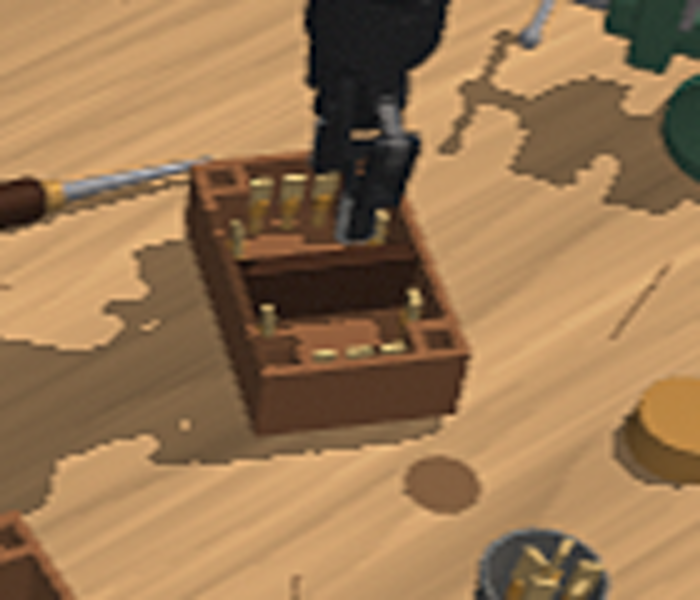

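Run:
```python
from h import *
im,d=grab('scene');W=cloud('scene',d)
im2,d2=grab('top');W2=cloud('top',d2)
a=np.radians(-27);Y=np.array([np.cos(a),np.sin(a)]);Z=np.array([-np.sin(a),np.cos(a)])
for v in range(136,176,4):
    print(v,[(u,W[v,u].round(3).tolist(),int(im[v,u].sum())) for u in range(402,426,4)])
p=bot.camera_params('scene');T=np.linalg.inv(p['cam_to_world'])
for s in(-.026,.026):
  for t in(-.011,.011):
   for z in (.068,.12):
    w=np.r_[np.array([.4644,.3257])+s*Y+t*Z,z,1];c=T@w
    print(s,t,z,p['mtx'][0,0]*c[0]/-c[2]+p['mtx'][0,2],p['mtx'][1,2]+p['mtx'][1,1]*c[1]/c[2])
```

```text
136 [(402, [0.418, 0.336, 0.152], 41), (406, [0.446, 0.321, 0.179], 78), (410, [0.476, 0.303, 0.208], 96), (414, [0.49, 0.303, 0.218], 90), (418, [0.501, 0.306, 0.224], 86), (422, [0.491, 0.334, 0.204], 360)]
140 [(402, [0.31, 0.457, 0.003], 376), (406, [0.443, 0.328, 0.159], 89), (410, [0.477, 0.306, 0.194], 78), (414, [0.496, 0.299, 0.211], 93), (418, [0.502, 0.308, 0.21], 140), (422, [0.346, 0.512, 0.0], 487)]
144 [(402, [0.322, 0.448, -0.002], 441), (406, [0.439, 0.335, 0.138], 87), (410, [0.479, 0.306, 0.181], 79), (414, [0.497, 0.301, 0.196], 62), (418, [0.51, 0.301, 0.205], 338), (422, [0.36, 0.498, 0.001], 494)]
148 [(402, [0.343, 0.428, 0.007], 406), (406, [0.44, 0.336, 0.123], 81), (410, [0.488, 0.298, 0.177], 74), (414, [0.508, 0.291, 0.195], 78), (418, [0.521, 0.292, 0.204], 241), (422, [0.525, 0.303, 0.202], 128)]
152 [(402, [0.433, 0.33, 0.106], 150), (406, [0.445, 0.334, 0.113], 81), (410, [0.488, 0.302, 0.161], 85), (414, [0.514, 0.288, 0.187], 65), (418, [0.526, 0.289, 0.195], 149), (422, [0.528, 0.303, 0.189], 29)]
156 [(402, [0.397, 0.374, 0.042], 179), (406, [0.40
[... 749 characters left out ...]
022], 109), (422, [0.482, 0.373, 0.058], 162)]
172 [(402, [0.462, 0.313, 0.059], 139), (406, [0.467, 0.325, 0.057], 151), (410, [0.478, 0.33, 0.062], 158), (414, [0.481, 0.344, 0.057], 121), (418, [0.488, 0.352, 0.058], 69), (422, [0.494, 0.363, 0.057], 76)]
-0.026 -0.011 0.068 400.23637733489915 162.83478605794915
-0.026 -0.011 0.12 402.5996431470263 149.33589411131493
-0.026 0.011 0.068 407.552758389582 162.09044375028842
-0.026 0.011 0.12 410.0938595655832 148.5900608446757
0.026 -0.011 0.068 404.7762481326205 175.13106250258434
0.026 -0.011 0.12 407.3027499454853 161.6650531835597
0.026 0.011 0.068 412.2335446906071 174.35648196473542
0.026 0.011 0.12 414.94487949057924 160.8881464835706
```

Emit:
{"fn": "arm_command", "kwargs": {
  "rows": [
    [[0,0,0],[12,0,1],0.4],
    [[0,0,0],[12,0,1],0.4],
    [[0,0,0],[6,0,0],0.4],
    [[0,0,0],[6,0,0],0.4],
    [[0,0,0],[0,0,0],0.4]
  ]
}}

```text
clock: 5.1
tcp_pos: [0.4624, 0.323, 0.0233]
orientation: [1.545, 0.948, -1.549]
contact_force: [0.1, 0.0, -0.4]
gripper_width: 0.6
```

Run:
```python
from h import *
goto((.463,.3238,.025),-27)
im,d=grab('scene');W=cloud('scene',d)
b=cv2.resize(cv2.cvtColor(im,cv2.COLOR_RGB2BGR)[120:240,340:480],None,fx=5,fy=5,interpolation=cv2.INTER_CUBIC); cv2.imwrite('pics/a3.png',b)
for v in range(160,188,3):
    print(v,[(u,W[v,u].round(3).tolist(),int(im[v,u].sum())) for u in range(404,418,3)])
```

```text
yaw now -26.99 tilt [-1.     -0.0014  0.0022] clock 5.1 w 0.5997585525551641
tcp [0.4624 0.323  0.0233] F [ 0.06  0.04 -0.42] q [ 0.51  0.11  1.98 -0.    1.06  0.99]
turn [0.0002 0.0022 0.0014] shift mm in target frame [-1.7  0.2 -1. ]
160 [(404, [0.443, 0.334, 0.081], 79), (407, [0.486, 0.298, 0.132], 99), (410, [0.49, 0.306, 0.131], 92), (413, [0.518, 0.285, 0.163], 113), (416, [0.519, 0.296, 0.157], 206)]
163 [(404, [0.444, 0.336, 0.069], 68), (407, [0.487, 0.299, 0.121], 86), (410, [0.505, 0.291, 0.139], 63), (413, [0.519, 0.286, 0.152], 89), (416, [0.525, 0.291, 0.155], 145)]
166 [(404, [0.416, 0.369, 0.018], 203), (407, [0.492, 0.295, 0.116], 93), (410, [0.511, 0.286, 0.135], 79), (413, [0.519, 0.289, 0.139], 81), (416, [0.52, 0.299, 0.135], 80)]
169 [(404, [0.425, 0.362, 0.016], 331), (407, [0.49, 0.3, 0.1], 102), (410, [0.513, 0.286, 0.125], 84), (413, [0.513, 0.298, 0.119], 109), (416, [0.521, 0.301, 0.123], 69)]
172 [(404, [0.463, 0.32, 0.057], 153), (407, [0.491, 0.301, 0.089], 85), (410, [0.499, 0.304, 0.093], 85), (413, [0.481, 0.338, 0.06], 170), (416, [0.484, 0.348, 0.
[... 192 characters left out ...]
4, [0.469, 0.318, 0.038], 101), (407, [0.471, 0.329, 0.034], 183), (410, [0.478, 0.334, 0.036], 80), (413, [0.481, 0.345, 0.032], 83), (416, [0.488, 0.349, 0.035], 94)]
181 [(404, [0.47, 0.319, 0.026], 90), (407, [0.47, 0.333, 0.018], 82), (410, [0.48, 0.335, 0.025], 82), (413, [0.482, 0.345, 0.021], 79), (416, [0.486, 0.354, 0.019], 81)]
184 [(404, [0.471, 0.321, 0.013], 191), (407, [0.477, 0.327, 0.014], 265), (410, [0.488, 0.328, 0.023], 324), (413, [0.488, 0.341, 0.016], 330), (416, [0.494, 0.347, 0.017], 189)]
187 [(404, [0.482, 0.311, 0.015], 303), (407, [0.487, 0.318, 0.015], 307), (410, [0.493, 0.324, 0.017], 302), (413, [0.498, 0.332, 0.016], 303), (416, [0.505, 0.337, 0.019], 168)]
```

View pics/a3.png

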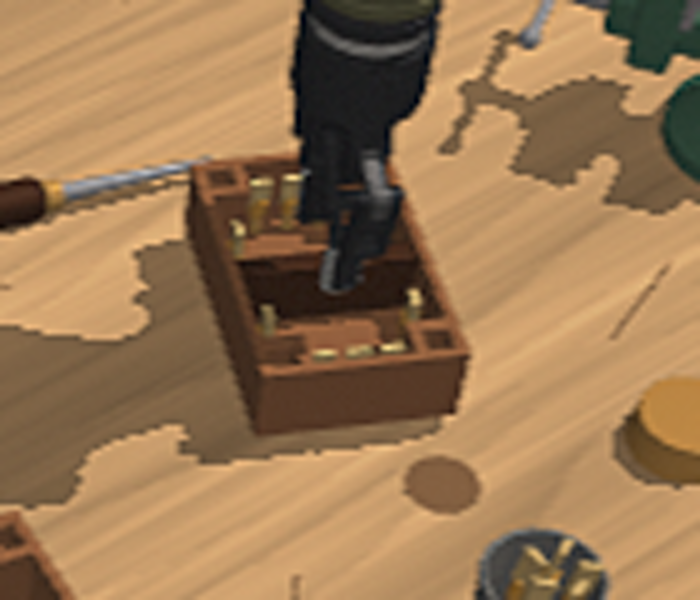

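The visible fingertips look about 35 mm higher than the reported TCP. Closing gently here is a harmless test: it stops at about 0.165 if the rib is between the pads.

Emit:
{"fn": "arm_command", "kwargs": {
  "rows": [
    [[0,0,0],[0,0,0],0.7],
    [[0,0,0],[0,0,0],0.8],
    [[0,0,0],[0,0,0],0.9],
    [[0,0,0],[0,0,0],1],
    [[0,0,0],[0,0,0],1]
  ],
  "newtons": 20
}}

```text
clock: 5.65
tcp_pos: [0.4634, 0.3237, 0.025]
orientation: [1.547, 0.948, -1.547]
contact_force: [-0.2, 0.6, 0.2]
gripper_width: 0.002
```

Run:
```python
from h import *
goto((.463,.3238,.025),-27)
im,d=grab('scene');W=cloud('scene',d)
for v in range(160,188,3):
    print(v,[(u,W[v,u].round(3).tolist(),int(im[v,u].sum())) for u in range(401,418,3)])
print(rect(W,(.462,.318),(.05,.065)))
```

```text
yaw now -26.98 tilt [-1.e+00  2.e-04 -3.e-04] clock 5.65 w 0.0017470806357151839
tcp [0.4634 0.3237 0.025 ] F [-0.16  0.57  0.16] q [ 0.51  0.11  1.97 -0.    1.06  0.99]
turn [ 0.0003 -0.0003 -0.0002] shift mm in target frame [ 0.  -0.4  0.1]
160 [(401, [0.395, 0.374, 0.024], 179), (404, [0.467, 0.307, 0.113], 62), (407, [0.475, 0.311, 0.117], 87), (410, [0.504, 0.289, 0.15], 83), (413, [0.512, 0.292, 0.155], 226), (416, [0.515, 0.3, 0.153], 351)]
163 [(401, [0.399, 0.372, 0.016], 195), (404, [0.468, 0.308, 0.101], 117), (407, [0.483, 0.303, 0.116], 73), (410, [0.506, 0.289, 0.14], 67), (413, [0.516, 0.289, 0.148], 102), (416, [0.521, 0.296, 0.149], 88)]
166 [(401, [0.409, 0.364, 0.014], 173), (404, [0.465, 0.314, 0.085], 237), (407, [0.488, 0.3, 0.11], 81), (410, [0.478, 0.325, 0.089], 178), (413, [0.433, 0.39, 0.019], 236), (416, [0.456, 0.377, 0.044], 279)]
169 [(401, [0.418, 0.357, 0.013], 260), (404, [0.469, 0.311, 0.078], 172), (407, [0.476, 0.316, 0.08], 82), (410, [0.475, 0.33, 0.072], 200), (413, [0.473, 0.346, 0.062], 164), (416, [0.474, 0.358, 0.056], 136)]
172 [(401, [0.4
[... 643 characters left out ...]
], 86), (404, [0.47, 0.32, 0.025], 86), (407, [0.477, 0.325, 0.028], 89), (410, [0.478, 0.338, 0.021], 77), (413, [0.483, 0.345, 0.022], 75), (416, [0.486, 0.354, 0.019], 86)]
184 [(401, [0.469, 0.311, 0.017], 195), (404, [0.476, 0.315, 0.021], 191), (407, [0.481, 0.322, 0.021], 267), (410, [0.483, 0.333, 0.016], 326), (413, [0.488, 0.341, 0.016], 331), (416, [0.494, 0.347, 0.017], 193)]
187 [(401, [0.476, 0.305, 0.014], 312), (404, [0.481, 0.312, 0.014], 305), (407, [0.489, 0.316, 0.019], 306), (410, [0.491, 0.327, 0.014], 301), (413, [0.496, 0.334, 0.013], 304), (416, [0.505, 0.337, 0.019], 169)]
(847, np.float64(153.0), array([0.4656, 0.3226]), array([0.1833, 0.1208]), np.float64(0.0578))
```

Closed fully (0.002), and the tray hasn't moved. So the real fingertips sit about 38 mm above the reported TCP. I'll reopen and go down about 35 mm more, watching the force.

Emit:
{"fn": "arm_command", "kwargs": {
  "rows": [
    [[0,0,0],[0,0,0],0.4],
    [[0,0,0],[0,0,0],0.4],
    [[0,0,0],[0,0,0],0.4],
    [[0,0,0],[8,0,0],0.4],
    [[0,0,0],[8,0,0],0.4]
  ]
}}

```text
clock: 6.2
tcp_pos: [0.4634, 0.3236, 0.0084]
orientation: [1.547, 0.948, -1.547]
contact_force: [-0.4, 0.0, -0.3]
gripper_width: 0.605
```

Emit:
{"fn": "arm_command", "kwargs": {
  "rows": [
    [[0,0,0],[6,0,0],0.4],
    [[0,0,0],[5,0,0],0.4],
    [[0,0,0],[0,0,0],0.4]
  ]
}}

```text
clock: 6.5
tcp_pos: [0.4624, 0.3231, -0.0035]
orientation: [1.545, 0.948, -1.549]
contact_force: [-0.1, -0.3, -0.5]
gripper_width: 0.599
```

Run:
```python
from h import *
goto((.463,.3238,-.011),-27)
im,d=grab('scene');W=cloud('scene',d)
for v in range(172,196,3):
    print(v,[(u,W[v,u].round(3).tolist(),int(im[v,u].sum())) for u in range(401,412,3)])
print(rect(W,(.462,.318),(.05,.065)))
```

```text
yaw now -26.99 tilt [-1.     -0.0013  0.002 ] clock 6.5 w 0.5992117879142562
tcp [ 0.4624  0.3231 -0.0035] F [-0.08 -0.35 -0.48] q [ 0.51  0.15  1.99 -0.    1.01  0.99]
turn [0.0002 0.002  0.0013] shift mm in target frame [ 7.5  0.2 -0.9]
172 [(401, [0.459, 0.312, 0.057], 148), (404, [0.465, 0.319, 0.058], 105), (407, [0.492, 0.3, 0.09], 88), (410, [0.518, 0.283, 0.119], 88)]
175 [(401, [0.459, 0.315, 0.044], 78), (404, [0.468, 0.317, 0.05], 97), (407, [0.503, 0.29, 0.093], 63), (410, [0.514, 0.29, 0.101], 98)]
178 [(401, [0.465, 0.31, 0.04], 88), (404, [0.484, 0.301, 0.06], 256), (407, [0.504, 0.291, 0.081], 76), (410, [0.513, 0.293, 0.087], 84)]
181 [(401, [0.464, 0.313, 0.025], 78), (404, [0.488, 0.299, 0.052], 270), (407, [0.498, 0.301, 0.059], 88), (410, [0.501, 0.309, 0.057], 110)]
184 [(401, [0.465, 0.315, 0.012], 193), (404, [0.487, 0.303, 0.036], 236), (407, [0.492, 0.31, 0.037], 166), (410, [0.482, 0.334, 0.015], 324)]
187 [(401, [0.479, 0.301, 0.019], 279), (404, [0.481, 0.312, 0.015], 312), (407, [0.489, 0.316, 0.018], 306), (410, [0.494, 0.324, 0.018], 306)]
190 [(401, [0.517, 0.261, 0.061], 178), (404, [0.518, 0.271, 0.056], 475), (407, [0.522, 0.28, 0.054], 376), (410, [0.525, 0.289, 0.051], 465)]
193 [(401, [0.522, 0.257, 0.056], 319), (404, [0.532, 0.258, 0.063], 325), (407, [0.537, 0.264, 0.065], 287), (410, [0.538, 0.276, 0.059], 245)]
(822, np.float64(152.0), array([0.4668, 0.3225]), array([0.1842, 0.1221]), np.float64(0.0577))
```

Emit:
{"fn": "arm_command", "kwargs": {
  "rows": [
    [[0,0,0],[3,0,0],0.4],
    [[0,0,0],[2,0,0],0.6],
    [[0,0,0],[0,0,0],0.7],
    [[0,0,0],[0,0,0],0.78],
    [[0,0,0],[0,0,0],0.84]
  ]
}}

```text
clock: 7.05
tcp_pos: [0.4632, 0.3237, -0.007]
orientation: [1.547, 0.949, -1.547]
contact_force: [-1.0, 0.7, 1.0]
gripper_width: 0.161
```

Emit:
{"fn": "arm_command", "kwargs": {
  "rows": [
    [[0,0,0],[0,0,0],0.9],
    [[0,0,0],[0,0,0],1],
    [[0,0,0],[0,0,0],1],
    [[0,0,0],[0,0,0],1]
  ],
  "newtons": 60
}}

```text
clock: 7.45
tcp_pos: [0.4633, 0.3237, -0.0069]
orientation: [1.547, 0.949, -1.547]
contact_force: [-3.3, 0.7, 3.0]
gripper_width: 0.15
```

Run:
```python
from h import *
goto((.463,.3238,-.0085),-27)
im,d=grab('scene');W=cloud('scene',d)
print(rect(W,(.462,.318),(.05,.065)))
```

```text
yaw now -26.98 tilt [-1.e+00 -2.e-04 -1.e-04] clock 7.45 w 0.15041487556650043
tcp [ 0.4633  0.3237 -0.0069] F [-3.3   0.65  3.  ] q [0.51 0.15 1.99 0.   1.   0.99]
turn [ 0.0003 -0.0001  0.0002] shift mm in target frame [ 1.6 -0.3  0. ]
(816, np.float64(153.0), array([0.4658, 0.3228]), array([0.1845, 0.1214]), np.float64(0.0575))
```

Emit:
{"fn": "arm_command", "kwargs": {
  "rows": [
    [[0,0,0],[-3,0,0],1],
    [[0,0,0],[-5,0,0],1],
    [[0,0,0],[-10,0,0],1],
    [[0,0,0],[-12,0,0],1],
    [[0,0,0],[0,0,0],1]
  ],
  "newtons": 80
}}

```text
clock: 8.0
tcp_pos: [0.4652, 0.3245, 0.0255]
orientation: [1.551, 0.948, -1.543]
contact_force: [0.5, 0.3, -4.4]
gripper_width: 0.149
```

Run:
```python
from h import *
goto((.6092,-.0358,.143),-11)
im,d=grab('scene');W=cloud('scene',d);save('pics/x.png',im)
print(rect(W,(.462,.318),(.075,.1)))
m=(np.hypot(W[...,0]-.465,W[...,1]-.322)<.115)&(W[...,2]>.08)&(W[...,2]<.097)
P=W[m];A=np.c_[P[:,:2]-P[:,:2].mean(0),np.ones(len(P))];print(np.linalg.lstsq(A,P[:,2],rcond=None)[0])
```

```text
yaw now -26.99 tilt [-1.      0.0028 -0.004 ] clock 8.0 w 0.14913457542667058
tcp [0.4652 0.3245 0.0255] F [ 0.47  0.27 -4.36] q [ 0.51  0.11  1.97 -0.    1.06  0.99]
turn [-0.279  -0.0036 -0.0033] shift mm in target frame [-117.5  210.2  326.2]
(1138, np.float64(153.5), array([0.467 , 0.3239]), array([0.185 , 0.1218]), np.float64(0.0884))
[0.00164981 0.00122265 0.08896777]
```

Emit:
{"fn": "arm_command", "kwargs": {
  "rows": [
    [[0,0,0],[-15,0,0],1],
    [[0,0,0],[-25,0,0],1],
    [[0,0,0],[-30,5,5],1],
    [[0,0,0],[-30,12,10],1],
    [[0,0,0],[-17,20,17],1]
  ]
}}

```text
clock: 8.55
tcp_pos: [0.4828, 0.2793, 0.1438]
orientation: [1.55, 0.95, -1.541]
contact_force: [1.3, 0.8, -4.2]
gripper_width: 0.152
```

Emit:
{"fn": "arm_command", "kwargs": {
  "rows": [
    [[0,0,0],[0,28,24],1],
    [[0,0,0],[0,32,28],1],
    [[0,0,0],[0,32,28],1],
    [[0,0,0],[0,32,28],1],
    [[0,0,0],[0,32,28],1]
  ]
}}

```text
clock: 9.05
tcp_pos: [0.5593, 0.0847, 0.1406]
orientation: [1.547, 0.948, -1.547]
contact_force: [0.1, -0.1, -4.8]
gripper_width: 0.149
```

Emit:
{"fn": "arm_command", "kwargs": {
  "rows": [
    [[0,0,0],[0,32,28],1],
    [[0,0,0],[0,28,24],1],
    [[0,0,0],[0,20,17],1],
    [[0,0,0],[0,12,12],1],
    [[0,0,0],[0,6,5],1]
  ]
}}

```text
clock: 9.55
tcp_pos: [0.6075, -0.0361, 0.1401]
orientation: [1.548, 0.948, -1.548]
contact_force: [0.2, 1.1, -5.0]
gripper_width: 0.149
```

Emit:
{"fn": "arm_command", "kwargs": {
  "rows": [
    [[-0.07,0,0],[0,0,0],1],
    [[-0.09,0,0],[0,0,0],1],
    [[-0.08,0,0],[0,0,0],1],
    [[-0.039,0,0],[0,0,0],1],
    [[0,0,0],[0,0,0],1]
  ]
}}

```text
clock: 10.05
tcp_pos: [0.6069, -0.0336, 0.1399]
orientation: [1.349, 1.114, -1.349]
contact_force: [-0.7, -0.7, -4.8]
gripper_width: 0.149
```

Run:
```python
from h import *
goto((.6092,-.0358,.143),-11)
for n in('top','scene'):
    im,d=grab(n);W=cloud(n,d);save(f'pics/p_{n}.png',im)
    print('tray',rect(W,(.61,-.036),(.192,.222)))
    print('base',rect(W,(.608,-.036),(.076,.1),.118))
goto((.6092,-.0358,.143),-11)
```

```text
yaw now -10.93 tilt [-1.e+00 -6.e-04 -5.e-04] clock 10.05 w 0.14915598533674593
tcp [ 0.6069 -0.0336  0.1399] F [-0.67 -0.67 -4.82] q [-0.14  0.07  1.8   0.    1.27  0.05]
turn [ 0.0012 -0.0005  0.0006] shift mm in target frame [-3.1  2.6  1.7]
tray (114, np.float64(170.0), array([ 0.622 , -0.0379]), array([0.1381, 0.1178]), np.float64(0.205))
base (46, np.float64(169.0), array([ 0.6055, -0.095 ]), array([0.1512, 0.0024]), np.float64(0.0874))
tray (1514, np.float64(169.5), array([ 0.6096, -0.0345]), array([0.1814, 0.1205]), np.float64(0.2036))
base (780, np.float64(169.5), array([ 0.6121, -0.0374]), array([0.1817, 0.1199]), np.float64(0.0863))
yaw now -10.99 tilt [-1.e+00 -4.e-04 -3.e-04] clock 10.15 w 0.15264550053377543
tcp [ 0.6071 -0.034   0.1399] F [ 0.44 -0.42 -4.6 ] q [-0.14  0.07  1.8   0.    1.27  0.05]
turn [ 0.0001 -0.0003  0.0004] shift mm in target frame [-3.1  2.4  1.4]
```

Emit:
{"fn": "arm_command", "kwargs": {
  "rows": [
    [[0,0,0],[5,1.5,1],1],
    [[0,0,0],[12,1.2,1],1],
    [[0,0,0],[15,0,0],1],
    [[0,0,0],[10,0,0],1],
    [[0,0,0],[5,0,0],1]
  ]
}}

```text
clock: 10.65
tcp_pos: [0.608, -0.0371, 0.0898]
orientation: [1.348, 1.116, -1.353]
contact_force: [-0.8, -0.1, -3.4]
gripper_width: 0.148
```

Emit:
{"fn": "arm_command", "kwargs": {
  "rows": [
    [[0,0,0],[0,0,0],1],
    [[0,0,0],[0,0,0],1]
  ]
}}

```text
clock: 10.85
tcp_pos: [0.6098, -0.0374, 0.0929]
orientation: [1.349, 1.112, -1.349]
contact_force: [0.3, 0.6, -4.9]
gripper_width: 0.148
```

Run:
```python
from h import *
goto((.6092,-.0358,.096),-11)
for n in('scene',):
    im,d=grab(n);W=cloud(n,d)
    print('tray',rect(W,(.61,-.036),(.147,.172)))
    print('base',rect(W,(.608,-.036),(.076,.1),.118))
    c=cv2.cvtColor(im,cv2.COLOR_RGB2BGR)[180:330,240:440]; cv2.imwrite('pics/p2.png',cv2.resize(c,None,fx=4,fy=4,interpolation=cv2.INTER_CUBIC))
```

```text
yaw now -11.0 tilt [-1.e+00  2.e-04  0.e+00] clock 10.85 w 0.14835342897682444
tcp [ 0.6098 -0.0374  0.0929] F [ 0.27  0.65 -4.94] q [-0.15  0.12  1.83 -0.    1.19  0.04]
turn [-0.0001  0.     -0.0002] shift mm in target frame [-3.1 -0.9 -1.4]
tray (1336, np.float64(169.0), array([ 0.6122, -0.0379]), array([0.1814, 0.1212]), np.float64(0.1573))
base (495, np.float64(22.5), array([ 0.6292, -0.0796]), array([0.2121, 0.1022]), np.float64(0.0862))
```

View pics/p2.png

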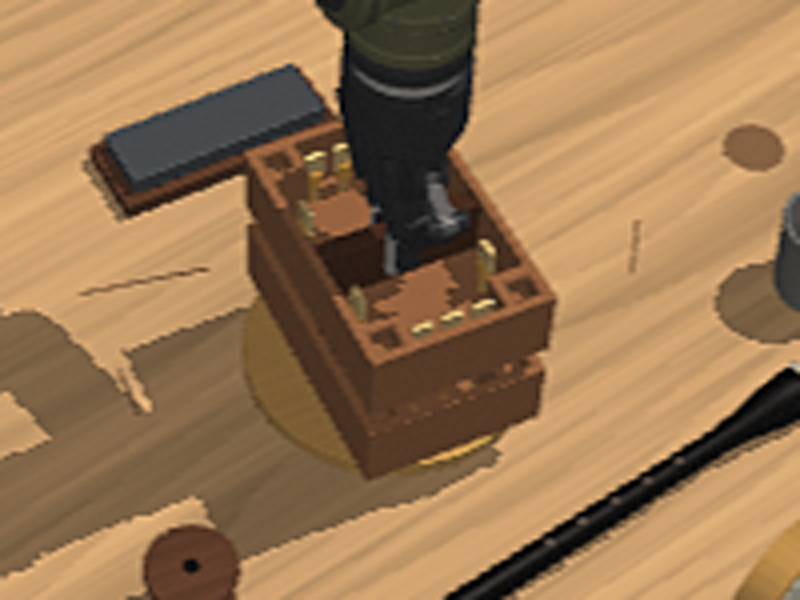

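The tray hangs level over the turntable tray, with edges lined up and the gap visible at about (465,390). Lowering gently.

Emit:
{"fn": "arm_command", "kwargs": {
  "rows": [
    [[0,0,0],[4,0,0],1],
    [[0,0,0],[4,0,0],1],
    [[0,0,0],[2,0,0],1],
    [[0,0,0],[2,0,0],1],
    [[0,0,0],[0,0,0],1]
  ]
}}

```text
clock: 11.4
tcp_pos: [0.6093, -0.0373, 0.0803]
orientation: [1.349, 1.113, -1.35]
contact_force: [-0.3, 0.6, -4.7]
gripper_width: 0.153
```

Emit:
{"fn": "arm_command", "kwargs": {
  "rows": [
    [[0,0,0],[1,0,0],1],
    [[0,0,0],[1,0,0],1],
    [[0,0,0],[1,0,0],1],
    [[0,0,0],[0,0,0],1]
  ]
}}

```text
clock: 11.8
tcp_pos: [0.6095, -0.0373, 0.0777]
orientation: [1.349, 1.112, -1.349]
contact_force: [0.3, 0.2, -5.3]
gripper_width: 0.147
```

Run:
```python
from h import *
goto((.6098,-.0374,.0719),-11)
im,d=grab('scene');W=cloud('scene',d)
print('tray',rect(W,(.612,-.036),(.13,.16)))
```

```text
yaw now -11.0 tilt [-1.e+00 -3.e-04  0.e+00] clock 11.8 w 0.14736654111003802
tcp [ 0.6095 -0.0373  0.0777] F [ 0.29  0.21 -5.27] q [-0.15  0.14  1.84 -0.    1.16  0.04]
turn [-0.0001  0.      0.0003] shift mm in target frame [5.8 0.3 0. ]
tray (1382, np.float64(169.0), array([ 0.6118, -0.0377]), array([0.1814, 0.1209]), np.float64(0.1418))
```

Pins are entering freely with no contact force. About 6 mm remains.

Emit:
{"fn": "arm_command", "kwargs": {
  "rows": [
    [[0,0,0],[1,0,0],1],
    [[0,0,0],[1,0,0],1],
    [[0,0,0],[1,0,0],1],
    [[0,0,0],[0.5,0,0],1],
    [[0,0,0],[0,0,0],1]
  ]
}}

```text
clock: 12.35
tcp_pos: [0.6095, -0.0373, 0.0742]
orientation: [1.349, 1.112, -1.349]
contact_force: [-0.7, 1.5, -5.0]
gripper_width: 0.152
```

Emit:
{"fn": "arm_command", "kwargs": {
  "rows": [
    [[0,0,0],[0.5,0,0],1],
    [[0,0,0],[0.5,0,0],1],
    [[0,0,0],[0,0,0],1]
  ]
}}

```text
clock: 12.65
tcp_pos: [0.6096, -0.0373, 0.0733]
orientation: [1.349, 1.112, -1.349]
contact_force: [0.6, 0.5, -5.7]
gripper_width: 0.15
```

Run:
```python
from h import *
goto((.6098,-.0374,.0719),-11)
im,d=grab('scene');W=cloud('scene',d)
print('tray',rect(W,(.612,-.036),(.125,.155)))
```

```text
yaw now -11.0 tilt [-1.e+00 -1.e-04  0.e+00] clock 12.65 w 0.1500689874614625
tcp [ 0.6096 -0.0373  0.0733] F [ 0.62  0.53 -5.67] q [-0.15  0.14  1.84 -0.    1.15  0.04]
turn [-0.      0.      0.0001] shift mm in target frame [1.4 0.2 0. ]
tray (1418, np.float64(168.5), array([ 0.6127, -0.038 ]), array([0.1804, 0.1212]), np.float64(0.1372))
```

Emit:
{"fn": "arm_command", "kwargs": {
  "rows": [
    [[0,0,0],[0.5,0,0],1],
    [[0,0,0],[0.5,0,0],1],
    [[0,0,0],[0,0,0],1]
  ]
}}

```text
clock: 13.0
tcp_pos: [0.6095, -0.0373, 0.0722]
orientation: [1.349, 1.112, -1.349]
contact_force: [-0.6, 0.1, -3.5]
gripper_width: 0.146
```

Emit:
{"fn": "arm_command", "kwargs": {
  "rows": [
    [[0,0,0],[0.4,0,0],1],
    [[0,0,0],[0.4,0,0],1],
    [[0,0,0],[0,0,0],1]
  ]
}}

```text
clock: 13.3
tcp_pos: [0.6096, -0.0373, 0.0714]
orientation: [1.349, 1.112, -1.349]
contact_force: [-0.8, -0.2, -4.9]
gripper_width: 0.15
```

Emit:
{"fn": "arm_command", "kwargs": {
  "rows": [
    [[0,0,0],[0.4,0,0],1],
    [[0,0,0],[0.4,0,0],1],
    [[0,0,0],[0,0,0],1]
  ]
}}

```text
clock: 13.6
tcp_pos: [0.6097, -0.0373, 0.0712]
orientation: [1.349, 1.112, -1.349]
contact_force: [-1.0, 0.2, -2.0]
gripper_width: 0.144
```

Emit:
{"fn": "arm_command", "kwargs": {
  "rows": [
    [[0,0,0],[0.4,0,0],1],
    [[0,0,0],[0.4,0,0],1],
    [[0,0,0],[0,0,0],1]
  ]
}}

```text
clock: 13.9
tcp_pos: [0.6097, -0.0373, 0.0712]
orientation: [1.349, 1.112, -1.349]
contact_force: [-5.8, 1.5, 4.7]
gripper_width: 0.152
```

Run:
```python
from h import *
goto((.6098,-.0374,.0709),-11)
im,d=grab('scene');W=cloud('scene',d)
print('tray',rect(W,(.612,-.036),(.12,.15)))
```

```text
yaw now -11.0 tilt [-1.e+00  0.e+00  1.e-04] clock 13.9 w 0.15194861453808312
tcp [ 0.6097 -0.0373  0.0712] F [-5.83  1.45  4.71] q [-0.15  0.15  1.84 -0.    1.15  0.04]
turn [ 0.0001  0.0001 -0.    ] shift mm in target frame [0.3 0.1 0.1]
tray (1532, np.float64(169.0), array([ 0.6121, -0.0378]), array([0.1818, 0.1209]), np.float64(0.1344))
```

Seated: the underside is at 0.010+(0.0712+0.0069)=0.088 m, exactly the rim height, and the load has transferred. Releasing.

Emit:
{"fn": "arm_command", "kwargs": {
  "rows": [
    [[0,0,0],[-0.8,0,0],0.8],
    [[0,0,0],[0,0,0],0.7],
    [[0,0,0],[0,0,0],0.55],
    [[0,0,0],[0,0,0],0.45],
    [[0,0,0],[-5,0,0],0.45]
  ],
  "newtons": 40
}}

```text
clock: 14.45
tcp_pos: [0.6091, -0.0372, 0.075]
orientation: [1.349, 1.113, -1.35]
contact_force: [0.0, 0.7, 0.1]
gripper_width: 0.55
```

Emit:
{"fn": "arm_command", "kwargs": {
  "rows": [
    [[0,0,0],[-20,0,0],0.45],
    [[0,0,0],[-30,0,0],0.45],
    [[0,0,0],[-35,0,0],0.45],
    [[0,0,0],[-35,0,0],0.45],
    [[0,0,0],[-15,0,0],0.45]
  ]
}}

```text
clock: 14.95
tcp_pos: [0.6116, -0.0376, 0.2157]
orientation: [1.352, 1.107, -1.344]
contact_force: [-0.2, 0.4, 0.7]
gripper_width: 0.553
```

Run:
```python
from h import *
for n in('scene','top'):
    im,d=grab(n);W=cloud(n,d)
    print('tray',rect(W,(.61,-.036),(.12,.15)))
    print('handle',rect(W,(.444,-.318),(.045,.07)),'board',rect(W,(.444,-.318),(.012,.03)))
    if n=='scene': c=cv2.cvtColor(im,cv2.COLOR_RGB2BGR)[180:330,240:440]; cv2.imwrite('pics/p3.png',cv2.resize(c,None,fx=3,fy=3,interpolation=cv2.INTER_CUBIC))
goto((.443,-.319,.05),-26.5)
```

```text
tray (1888, np.float64(169.0), array([ 0.6124, -0.0377]), array([0.1816, 0.121 ]), np.float64(0.1342))
handle (228, np.float64(63.50000000000001), array([ 0.4467, -0.3184]), array([0.0873, 0.019 ]), np.float64(0.0542)) board (2388, np.float64(154.5), array([ 0.4475, -0.3189]), array([0.18  , 0.1188]), np.float64(0.0197))
tray (240, np.float64(106.0), array([ 0.6269, -0.0388]), array([0.1584, 0.0833]), np.float64(0.1358))
handle (188, np.float64(63.50000000000001), array([ 0.4414, -0.3172]), array([0.0885, 0.0144]), np.float64(0.055)) board (2633, np.float64(153.5), array([ 0.4412, -0.3172]), array([0.1777, 0.1189]), np.float64(0.0199))
yaw now -11.0 tilt [-1.0e+00  6.1e-03 -3.0e-04] clock 15.05 w 0.5523063622432871
tcp [ 0.6114 -0.0376  0.2142] F [ 0.51  0.49 -0.3 ] q [-0.15  0.03  1.72 -0.    1.39  0.04]
turn [ 0.2705 -0.0011 -0.006 ] shift mm in target frame [164.2 -25.1 327. ]
```

View pics/p3.png

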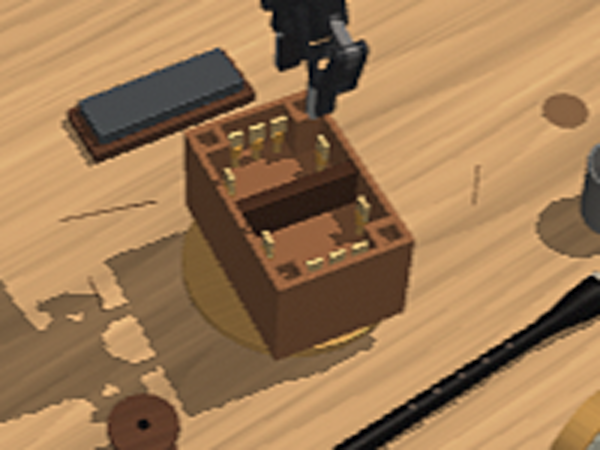

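The tray sits flush, with the seam closed down the front. Now on to the brown cover.

Emit:
{"fn": "arm_command", "kwargs": {
  "rows": [
    [[0.135,0,0],[0,0,0],0.4],
    [[0.135,0,0],[0,0,0],0.4],
    [[0,0,0],[0,-3,30],0.4],
    [[0,0,0],[0,-3,45],0.4],
    [[0,0,0],[0,-3,45],0.4]
  ]
}}

```text
clock: 15.55
tcp_pos: [0.5462, -0.1409, 0.2074]
orientation: [1.538, 0.959, -1.543]
contact_force: [0.8, -0.8, -0.1]
gripper_width: 0.596
```

Emit:
{"fn": "arm_command", "kwargs": {
  "rows": [
    [[0,0,0],[0,-3,45],0.4],
    [[0,0,0],[0,-3,45],0.4],
    [[0,0,0],[10,-3,45],0.4],
    [[0,0,0],[25,-3,40],0.4],
    [[0,0,0],[35,-3,31],0.4]
  ]
}}

```text
clock: 16.05
tcp_pos: [0.4416, -0.3204, 0.1395]
orientation: [1.542, 0.952, -1.541]
contact_force: [0.6, -0.3, 0.5]
gripper_width: 0.597
```

Emit:
{"fn": "arm_command", "kwargs": {
  "rows": [
    [[0,0,0],[40,0,0],0.4],
    [[0,0,0],[30,0,0],0.4],
    [[0,0,0],[20,0,0],0.4],
    [[0,0,0],[0,0,0],0.4],
    [[0,0,0],[0,0,0],0.4]
  ]
}}

```text
clock: 16.55
tcp_pos: [0.4419, -0.3176, 0.0492]
orientation: [1.541, 0.957, -1.542]
contact_force: [0.9, 0.4, 0.8]
gripper_width: 0.598
```

Run:
```python
from h import *
goto((.4445,-.3182,-.008),-26.5)
im,d=grab('scene')
c=cv2.cvtColor(im,cv2.COLOR_RGB2BGR)[200:350,120:320]; cv2.imwrite('pics/c1.png',cv2.resize(c,None,fx=3,fy=3,interpolation=cv2.INTER_CUBIC))
```

```text
yaw now -26.47 tilt [-1.0e+00 -3.1e-03 -8.0e-04] clock 16.55 w 0.5982755649527871
tcp [ 0.4419 -0.3176  0.0492] F [0.85 0.42 0.84] q [-0.72  0.03  2.01  0.    1.1  -0.26]
turn [ 0.0005 -0.0008  0.0031] shift mm in target frame [57.2  2.6 -0.6]
```

View pics/c1.png

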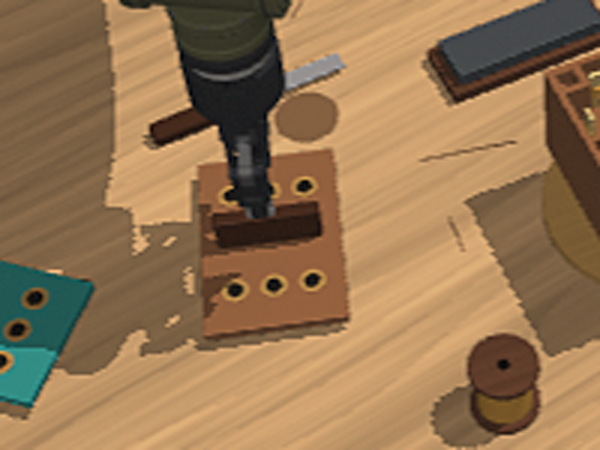

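The gripper is above the brown cover's handle (260,225), and the turquoise board at lower left is untouched. Going down.

Emit:
{"fn": "arm_command", "kwargs": {
  "rows": [
    [[0,0,0],[12,2,0],0.4],
    [[0,0,0],[15,0,0],0.4],
    [[0,0,0],[12,0,0],0.4],
    [[0,0,0],[8,0,0],0.4],
    [[0,0,0],[0,0,0],0.4]
  ]
}}

```text
clock: 17.1
tcp_pos: [0.4434, -0.3182, 0.0016]
orientation: [1.541, 0.958, -1.543]
contact_force: [-0.0, -0.1, 1.4]
gripper_width: 0.599
```

Emit:
{"fn": "arm_command", "kwargs": {
  "rows": [
    [[0,0,0],[0,0,0],0.4],
    [[0,0,0],[0,0,0],0.4]
  ]
}}

```text
clock: 17.3
tcp_pos: [0.4451, -0.3197, 0.0043]
orientation: [1.541, 0.953, -1.54]
contact_force: [0.3, -0.7, 0.4]
gripper_width: 0.601
```

Run:
```python
from h import *
goto((.4445,-.3182,-.008),-26.5)
```

```text
yaw now -26.47 tilt [-1.0e+00  1.1e-03  3.0e-04] clock 17.3 w 0.6013397758683326
tcp [ 0.4451 -0.3197  0.0043] F [ 0.35 -0.74  0.42] q [-0.72  0.1   2.02  0.    1.02 -0.26]
turn [ 0.0005  0.0003 -0.0011] shift mm in target frame [12.3 -1.2 -1.1]
```

Emit:
{"fn": "arm_command", "kwargs": {
  "rows": [
    [[0,0,0],[5,-1,0],0.4],
    [[0,0,0],[4,0,-1],0.4],
    [[0,0,0],[2,0,0],0.5],
    [[0,0,0],[0,0,0],0.65],
    [[0,0,0],[0,0,0],0.76]
  ],
  "newtons": 20
}}

```text
clock: 17.8
tcp_pos: [0.4442, -0.3179, -0.0073]
orientation: [1.541, 0.954, -1.541]
contact_force: [0.3, 0.3, -0.4]
gripper_width: 0.24
```

Emit:
{"fn": "arm_command", "kwargs": {
  "rows": [
    [[0,0,0],[0,0,0],0.84],
    [[0,0,0],[0,0,0],0.9],
    [[0,0,0],[0,0,0],1],
    [[0,0,0],[0,0,0],1]
  ]
}}

```text
clock: 18.2
tcp_pos: [0.4444, -0.3181, -0.0071]
orientation: [1.541, 0.953, -1.54]
contact_force: [0.8, 0.1, -0.0]
gripper_width: 0.162
```

Emit:
{"fn": "arm_command", "kwargs": {
  "rows": [
    [[0,0,0],[0,0,0],1],
    [[0,0,0],[0,0,0],1]
  ],
  "newtons": 60
}}

```text
clock: 18.4
tcp_pos: [0.4444, -0.3181, -0.007]
orientation: [1.541, 0.954, -1.541]
contact_force: [1.1, -0.5, 2.0]
gripper_width: 0.155
```

Run:
```python
from h import *
goto((.4445,-.3182,-.008),-26.5)
im,d=grab('scene');W=cloud('scene',d)
print(rect(W,(.444,-.318),(.012,.03)))
```

```text
yaw now -26.47 tilt [-1.e+00  5.e-04  1.e-04] clock 18.4 w 0.15493524066470113
tcp [ 0.4444 -0.3181 -0.007 ] F [ 1.08 -0.52  2.  ] q [-0.72  0.12  2.03  0.    1.   -0.26]
turn [ 0.0005  0.0001 -0.0005] shift mm in target frame [ 1.   0.1 -0. ]
(2089, np.float64(153.5), array([ 0.4477, -0.319 ]), array([0.1797, 0.1186]), np.float64(0.0197))
```

Emit:
{"fn": "arm_command", "kwargs": {
  "rows": [
    [[0,0,0],[-3,0,0],1],
    [[0,0,0],[-8,0,0],1],
    [[0,0,0],[-15,0,0],1],
    [[0,0,0],[-25,0,0],1],
    [[0,0,0],[-30,0,0],1]
  ]
}}

```text
clock: 18.95
tcp_pos: [0.4434, -0.3173, 0.0743]
orientation: [1.541, 0.956, -1.542]
contact_force: [0.1, -0.3, -2.1]
gripper_width: 0.151
```

Emit:
{"fn": "arm_command", "kwargs": {
  "rows": [
    [[0,0,0],[-30,0,0],1],
    [[0,0,0],[-30,0,0],1],
    [[0,0,0],[-30,0,0],1],
    [[0,0,0],[-25,0,0],1],
    [[0,0,0],[-10,0,-10],1]
  ]
}}

```text
clock: 19.45
tcp_pos: [0.4497, -0.3104, 0.2034]
orientation: [1.542, 0.946, -1.539]
contact_force: [0.4, 1.1, -3.1]
gripper_width: 0.148
```

Emit:
{"fn": "arm_command", "kwargs": {
  "rows": [
    [[0,0,0],[0,2,-25],1],
    [[0,0,0],[0,3,-35],1],
    [[0,0,0],[0,3,-40],1],
    [[0,0,0],[0,3,-40],1],
    [[0,0,0],[0,3,-40],1]
  ]
}}

```text
clock: 19.95
tcp_pos: [0.5414, -0.1518, 0.1981]
orientation: [1.541, 0.955, -1.542]
contact_force: [0.5, -1.1, -2.5]
gripper_width: 0.152
```

Emit:
{"fn": "arm_command", "kwargs": {
  "rows": [
    [[0,0,0],[0,3,-40],1],
    [[0,0,0],[0,3,-40],1],
    [[0,0,0],[0,2,-30],1],
    [[0,0,0],[0,0,-17],1],
    [[0,0,0],[0,0,-8],1]
  ]
}}

```text
clock: 20.45
tcp_pos: [0.6086, -0.0352, 0.1981]
orientation: [1.539, 0.956, -1.541]
contact_force: [0.8, 0.4, -3.7]
gripper_width: 0.153
```

Emit:
{"fn": "arm_command", "kwargs": {
  "rows": [
    [[-0.07,0,0],[0,0,0],1],
    [[-0.09,0,0],[0,0,0],1],
    [[-0.07,0,0],[0,0,0],1],
    [[-0.04,0,0],[0,0,0],1],
    [[0,0,0],[0,0,0],1]
  ]
}}

```text
clock: 20.95
tcp_pos: [0.6081, -0.0378, 0.1985]
orientation: [1.35, 1.112, -1.351]
contact_force: [0.8, -0.5, -2.5]
gripper_width: 0.154
```

Run:
```python
from h import *
im,d=grab('scene');W=cloud('scene',d)
goto((.6092,-.0371,.121),-11)
print('cover',rect(W,(.612,-.037),(.21,.24)))
print('tray',rect(W,(.612,-.037),(.125,.15)))
```

```text
yaw now -11.12 tilt [-1.e+00 -5.e-04  4.e-04] clock 21.0 w 0.1548522739973811
tcp [ 0.6082 -0.0377  0.1986] F [-0.24  0.01 -3.02] q [-0.15  0.03  1.74 -0.    1.37  0.04]
turn [-0.0021  0.0004  0.0005] shift mm in target frame [77.6  0.9 -0.8]
cover (2420, np.float64(169.5), array([ 0.6104, -0.0396]), array([0.1794, 0.1189]), np.float64(0.2255))
tray (977, np.float64(170.5), array([ 0.6124, -0.0394]), array([0.1815, 0.1201]), np.float64(0.1354))
```

Emit:
{"fn": "arm_command", "kwargs": {
  "rows": [
    [[0,0,0],[8,1,-1],1],
    [[0,0,0],[15,0,0],1],
    [[0,0,0],[16,0,0],1],
    [[0,0,0],[12,0,0],1],
    [[0,0,0],[6,0,0],1]
  ]
}}

```text
clock: 21.5
tcp_pos: [0.6083, -0.0358, 0.1385]
orientation: [1.347, 1.116, -1.353]
contact_force: [0.1, -0.2, -3.2]
gripper_width: 0.151
```

Emit:
{"fn": "arm_command", "kwargs": {
  "rows": [
    [[0,0,0],[0,0,0],1],
    [[0,0,0],[0,0,0],1],
    [[0,0,0],[0,0,0],1]
  ]
}}

```text
clock: 21.8
tcp_pos: [0.6106, -0.0361, 0.1428]
orientation: [1.35, 1.111, -1.348]
contact_force: [0.1, 0.9, -2.7]
gripper_width: 0.154
```

Run:
```python
from h import *
im,d=grab('scene');W=cloud('scene',d)
goto((.6092,-.0371,.121),-11)
print('cover',rect(W,(.612,-.037),(.155,.185)))
c=cv2.cvtColor(im,cv2.COLOR_RGB2BGR)[170:320,240:440]; cv2.imwrite('pics/c2.png',cv2.resize(c,None,fx=4,fy=4,interpolation=cv2.INTER_CUBIC))
```

```text
yaw now -11.0 tilt [-1.      0.0018 -0.    ] clock 21.85 w 0.1583968197994553
tcp [ 0.6106 -0.0361  0.1428] F [ 0.08 -0.18 -2.99] q [-0.15  0.08  1.79 -0.    1.27  0.05]
turn [ 0.     -0.     -0.0018] shift mm in target frame [21.8 -1.2  1.2]
cover (2318, np.float64(169.0), array([ 0.6129, -0.0375]), array([0.1796, 0.1193]), np.float64(0.1698))
```

View pics/c2.png

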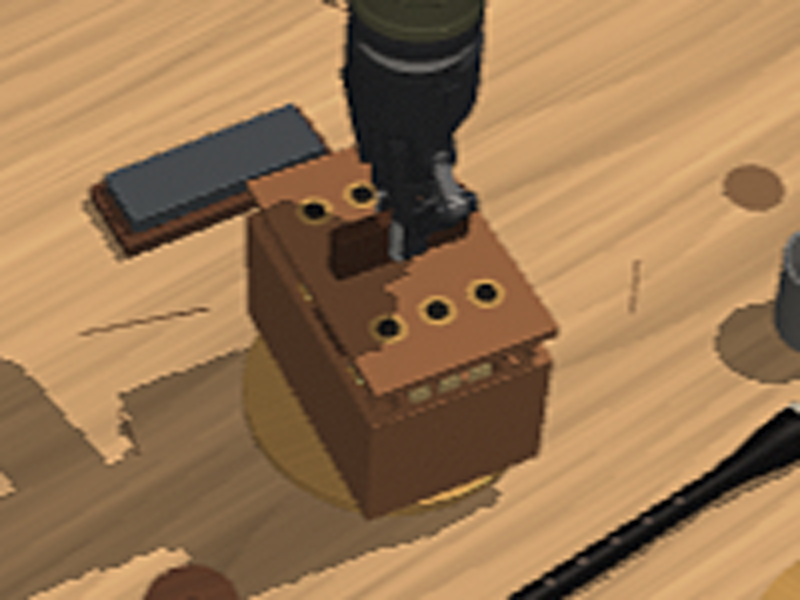

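The cover hangs square above the stack with a small gap (reeds visible at (450,385)). It is within 1 mm of the tray position. Lowering.

Emit:
{"fn": "arm_command", "kwargs": {
  "rows": [
    [[0,0,0],[4,-0.5,0.5],1],
    [[0,0,0],[4,0,0],1],
    [[0,0,0],[3,0,0],1],
    [[0,0,0],[2,0,0],1],
    [[0,0,0],[0,0,0],1]
  ]
}}

```text
clock: 22.35
tcp_pos: [0.6089, -0.0364, 0.128]
orientation: [1.349, 1.113, -1.35]
contact_force: [1.0, -0.3, -2.5]
gripper_width: 0.15
```

Emit:
{"fn": "arm_command", "kwargs": {
  "rows": [
    [[0,0,0],[1,0,0],1],
    [[0,0,0],[1,0,0],1],
    [[0,0,0],[1,0,0],1],
    [[0,0,0],[0,0,0],1]
  ]
}}

```text
clock: 22.75
tcp_pos: [0.6092, -0.0364, 0.1256]
orientation: [1.349, 1.112, -1.349]
contact_force: [0.7, 0.7, -3.2]
gripper_width: 0.149
```

Run:
```python
from h import *
im,d=grab('scene');W=cloud('scene',d)
goto((.6092,-.0371,.121),-11)
print('cover',rect(W,(.612,-.037),(.145,.165)))
```

```text
yaw now -11.0 tilt [-1.e+00 -2.e-04  0.e+00] clock 22.8 w 0.15676074037048307
tcp [ 0.6093 -0.0364  0.1256] F [ 0.12  0.22 -2.36] q [-0.15  0.09  1.81  0.    1.24  0.04]
turn [0.     0.     0.0002] shift mm in target frame [4.6 0.1 0.7]
cover (2227, np.float64(169.5), array([ 0.6118, -0.0383]), array([0.1792, 0.1187]), np.float64(0.1527))
```

Emit:
{"fn": "arm_command", "kwargs": {
  "rows": [
    [[0,0,0],[1,0,0],1],
    [[0,0,0],[1,0,0],1],
    [[0,0,0],[1,0,0],1],
    [[0,0,0],[0.5,0,0],1],
    [[0,0,0],[0,0,0],1]
  ]
}}

```text
clock: 23.3
tcp_pos: [0.6092, -0.0364, 0.1221]
orientation: [1.349, 1.112, -1.349]
contact_force: [-0.4, -0.6, -2.1]
gripper_width: 0.151
```

Emit:
{"fn": "arm_command", "kwargs": {
  "rows": [
    [[0,0,0],[0.4,0,0],1],
    [[0,0,0],[0.4,0,0],1],
    [[0,0,0],[0,0,0],1]
  ]
}}

```text
clock: 23.6
tcp_pos: [0.6093, -0.0365, 0.1214]
orientation: [1.349, 1.112, -1.349]
contact_force: [0.2, 0.1, -2.7]
gripper_width: 0.154
```

Emit:
{"fn": "arm_command", "kwargs": {
  "rows": [
    [[0,0,0],[0.4,0,0],1],
    [[0,0,0],[0.4,0,0],1],
    [[0,0,0],[0,0,0],1]
  ]
}}

```text
clock: 23.9
tcp_pos: [0.6094, -0.0365, 0.121]
orientation: [1.349, 1.112, -1.349]
contact_force: [-1.2, 0.5, -0.6]
gripper_width: 0.153
```

Emit:
{"fn": "arm_command", "kwargs": {
  "rows": [
    [[0,0,0],[0.5,0,0],1],
    [[0,0,0],[0.3,0,0],1],
    [[0,0,0],[0,0,0],1]
  ]
}}

```text
clock: 24.2
tcp_pos: [0.6094, -0.0365, 0.121]
orientation: [1.349, 1.112, -1.349]
contact_force: [-4.3, 0.9, 5.2]
gripper_width: 0.153
```

Emit:
{"fn": "arm_command", "kwargs": {
  "rows": [
    [[0,0,0],[-0.8,0,0],0.8],
    [[0,0,0],[0,0,0],0.7],
    [[0,0,0],[0,0,0],0.55],
    [[0,0,0],[0,0,0],0.45],
    [[0,0,0],[-5,0,0],0.45]
  ],
  "newtons": 30
}}

```text
clock: 24.7
tcp_pos: [0.6087, -0.0364, 0.1247]
orientation: [1.349, 1.114, -1.351]
contact_force: [-0.2, -0.5, 0.2]
gripper_width: 0.55
```

Emit:
{"fn": "arm_command", "kwargs": {
  "rows": [
    [[0,0,0],[-20,0,0],0.45],
    [[0,0,0],[-30,0,0],0.45],
    [[0,0,0],[-35,0,0],0.45],
    [[0,0,0],[-35,0,0],0.45],
    [[0,0,0],[-15,0,0],0.45]
  ]
}}

```text
clock: 25.2
tcp_pos: [0.611, -0.0367, 0.2656]
orientation: [1.352, 1.107, -1.344]
contact_force: [-0.1, -0.5, -0.1]
gripper_width: 0.553
```

Run:
```python
from h import *
im,d=grab('scene');W=cloud('scene',d)
goto((.6092,-.0371,.121),-11)
print('cover',rect(W,(.612,-.037),(.135,.16)))
m=(np.hypot(W[...,0]-.612,W[...,1]+.037)<.1)&(W[...,2]>.138)&(W[...,2]<.152)
P=W[m];A=np.c_[P[:,:2]-P[:,:2].mean(0),np.ones(len(P))];print(np.linalg.lstsq(A,P[:,2],rcond=None)[0])
W0=np.load('scene0.npy')
for t in['hone','cup','spool','mandrel','knife','wax','chanter']:
    for r in bot.spot_in('scene',t)[:1]: print(t,r['xy'],round(r['conf'],2))
c=cv2.cvtColor(im,cv2.COLOR_RGB2BGR)[130:355,200:500]; cv2.imwrite('pics/f1.png',cv2.resize(c,(800,600),interpolation=cv2.INTER_CUBIC))
```

```text
yaw now -11.0 tilt [-1.0e+00  8.9e-03 -4.0e-04] clock 25.25 w 0.5485809796152803
tcp [ 0.6115 -0.0368  0.2669] F [0.23 0.21 2.92] q [-0.15  0.    1.66 -0.    1.47  0.04]
turn [-0.     -0.0004 -0.0089] shift mm in target frame [145.9  -2.2   0.7]
cover (2705, np.float64(169.5), array([ 0.6122, -0.038 ]), array([0.1806, 0.1196]), np.float64(0.1479))
[-0.00102075  0.00413753  0.1476109 ]
hone [290.2, 214.7] 0.87
cup [445.7, 240.3] 0.9
spool [288.3, 328.8] 0.63
mandrel [364.5, 156.4] 0.49
knife [197.1, 233.3] 0.75
wax [473.2, 208.1] 0.62
chanter [388.8, 307.2] 0.96
```

View pics/f1.png

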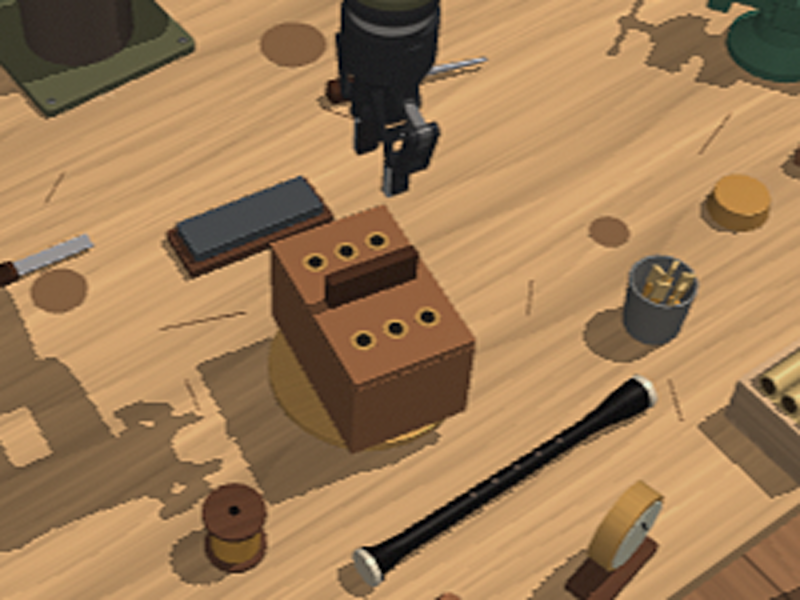

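The stack is closed flush, with the cover on at (370,290), and the bystanders are where they were (the mandrel is partly hidden by the gripper). I'll let it settle, then hand in.

Emit:
{"fn": "arm_command", "kwargs": {
  "rows": [
    [[0,0,0],[-10,0,0],0.45],
    [[0,0,0],[0,0,0],0.45],
    [[0,0,0],[0,0,0],0.45],
    [[0,0,0],[0,0,0],0.45],
    [[0,0,0],[0,0,0],0.45]
  ]
}}

```text
clock: 26.1
tcp_pos: [0.6092, -0.0364, 0.2705]
orientation: [1.349, 1.112, -1.349]
contact_force: [0.1, -0.4, 0.1]
gripper_width: 0.552
```

Run:
```python
from h import *
im,d=grab('scene');W=cloud('scene',d)
print('cover',rect(W,(.612,-.037),(.135,.16)), bot.job_done())
```

```text
the job is handed in; nothing more can be done
cover (2687, np.float64(169.5), array([ 0.6123, -0.0381]), array([0.1792, 0.1195]), np.float64(0.148)) None
```

The stack is closed. I set the loaded tray on the turntable tray, then put the brown cover on it, leaving the turquoise look-alike alone, and handed in at about 26 s.

**Last checks:**
- **Height:** the cover's top surface read 0.148 m, which is what a fully seated stack should measure. The height at which each piece stopped also matched its rim (0.088 m for the tray, 0.138 m for the cover).
- **Fit:** the final picture shows the seams closed. The cover's position and angle (169.5°) match the trays and did not change over the last second.
- **Force:** the tool carried no load at the end and was well clear of the stack.

**What disagreed:**
- **Tool height:** the real fingertips sat about 37 mm above the reported tool point. A first trial close went over the tray's rib and caught nothing, without moving the tray. I corrected for the offset after that.
- **Cameras:** the two cameras differed by 5–6 mm in absolute position, so I aligned the pieces relative to each other.
- **Bystanders:** they looked undisturbed. The mandrel was partly hidden by the arm in the last picture, so I could not check its position precisely.

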